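# Load a dotting stylus and poise it through the guide hole over the card

### The job

Lift the dotting stylus out of its wooden stand, dip its steel tip about 3 cm into the open steel tin and lift it out again. Then lower the steel rod upright through the wider of the two holes in the aluminium guide bridge without touching the bridge or the black card at any time, and finish while still holding the stylus there, still and centred in the hole, its tip about 1 cm above the card. Do not shift the tin or disturb anything else on the table.

Things in the scene. Friction and masses are not known exactly. Their poses are not given: they have to be found in the camera images.
- stylus: dotting stylus, about 80 g, at first upright in the stand and free to turn: a steel rod 8 mm in diameter reaching 110 mm below a steel collar (30 mm diameter, 5 mm thick), above it a square wooden handle 14 x 14 mm, 70 mm tall. Origin on the axis at the collar's underside, z along the axis towards the handle's end, x and y square to the handle's flats.
- stylus_tip (a point): lowest point of the rod, 110 mm below the stylus origin on its axis; the end is rounded
- stylus_grip (a point): on the stylus axis in the handle, 45 mm above the stylus origin (40 mm above the collar's top): a good place to grip, clear on all sides
- stand: fixed wooden stand 90 x 90 mm, 120 mm tall: base, two side cheeks and a 12 mm top plate with a 14 mm hole in its middle from which the stylus hangs by its collar. Origin at the middle of the underside, z up.
- tin: loose open round steel tin, straight-sided, outer diameter 76 mm, 75 mm tall, wall 3 mm, no handle, about 0.4 kg. Origin at the centre of the underside, z up.
- tin_rim (a point): centre of the tin's mouth, 75 mm above its underside; the inside is 71 mm deep
- bridge: fixed guide bridge: plywood base 130 x 130 x 10 mm with a black card 2 mm thick on it, aluminium cheeks at y = +-59 mm carrying an aluminium plate 100 (x) x 130 (y) x 12 mm, its top 80 mm above the table, open at both x ends. In the plate a 24 mm hole (the guide hole, x 0, y +22 mm) and a 10 mm hole (x 0, y -28 mm, not used). Origin at the middle of the underside, z up.
- guide_hole (a point): centre of the wider (24 mm) hole at the plate's upper face, 80 mm above the table; the bore is straight, vertical, 12 mm long
- card_spot (a point): point on the black card's surface straight below the guide hole's centre, 12 mm above the table
- tape_roll: bystander: roll of blue tape lying flat, 104 mm in diameter, 48 mm tall
- closed_tin: bystander: closed tin, 74 mm in diameter, 80 mm tall
- mug: bystander: white ceramic mug with a handle, 80 mm in diameter, 90 mm tall
- eraser: bystander: white eraser 22 x 44 x 13 mm
- glue_stick: bystander: grey glue stick standing upright, 28 mm in diameter, 90 mm tall
- jar: bystander: closed jar, 56 mm in diameter, 70 mm tall
- flat_brush: bystander: wooden-handled paint brush lying flat, beyond the middle of the table
There are look-alikes about, which are no part of the job. What is shaped like the bridge but turquoise is not meant.

How it is judged:
By the outcome, as a careful person would: the job done as asked, in the order asked, and still so for the second after the job is handed in, while the arm keeps its last pose, push and grip.
It also fails if it takes over 56 s, if anything falls off the work surface, if the arm or the gripper's body presses on something with over 40 N, if the wrist force passes 120 N, or if a joint passes its speed limit or range.

### The arm

A 6-joint arm with a two-finger parallel gripper is mounted at the origin on the work surface. World frame = base frame: x ahead of the robot, y to its left, z up, the work surface at z = 0. Lengths are in m, angles in degrees, forces in N, time in s.
With the tool pointing down it reaches from about 0.375 to 0.975 m from the base axis. Payload 3.8 kg.
Tool frame: the origin (TCP) lies midway between the tips of the shut fingers; the grasp point (between the pads) lies 19 mm behind it; z points along the fingers, y is the line along which they close (so a half turn about z gives the same grasp; the last joint's range is limited). The gripper opens to 85 mm and grips with 20 to 120 N. Pads are 22 mm wide; open, the fingers measure 114 mm over their backs; the gripper's body (76 mm by 85 mm) begins 54 mm behind the grasp point. The pads swing forward as they close: fully open they stand 13 mm farther back than shut.
Start: joints at [71.11, 15.12, 91.902, -0, 72.978, -2.114], TCP at [0.195, 0.646, 0.231] pointing down, gripper open.
Joint ranges: [-150.88, 150.88], [-54.13, 125.18], [17.81, 147.31], [-75.09, 255.09], [0, 152.58], [-146.25, 146.25]. Speed limits (degrees/s): [147.25, 147.25, 180, 180, 180, 180].

### API

Orientations are given as a 3x3 rotation matrix whose columns are the frame's x, y, z axes.
In Python, from cell import r gives the robot as it stands. Calls block until the motion is done:
- r.move_to(position, orientation): joint-space move of the TCP to a pose.
- r.line_to(position, ori=None, velocity=0.15, max_force=None): straight line of the TCP; ori=None keeps the orientation; velocity is the mean speed in m/s. With max_force (N) it stops when the force on the tool has changed by that much, and returns True; else False.
- r.move_j(angles): joint-space move.
- r.command_gripper(opening, f_grip=None): finger opening in m; f_grip is the grip in N (None keeps the last); returns when the fingers have stopped.
- r.pause(seconds).
- r.ik(position, orientation): joint angles nearest the present ones, or None.
- r.get_image(name): name is "side" or "top" or "wrist"; returns the picture (400x640x3 uint8, red, green, blue); there is no depth.
- r.get_calibration(name): a dict with "fx", "fy", "cx", "cy" (pixels), "pose" (4x4, takes a point from camera to world coordinates). Camera axes: x right, y down, z forward; pixel columns grow to the right and rows downward; lengths in m; the calibration is good to about 2 mm. A picture is of the moment at which its call begins: read the wrist's pose just before it. get_calibration takes no time and is no camera call; for the wrist camera it gives the pose at the moment of the call.
A pose or a line that the arm cannot do raises r.MotionError and nothing moves.
- r.sign_off(): hands the job in; it is judged then, once.
Readings, each from a call of its own:
- r.read_time_s(): time.
- r.read_qpos(): joint angles.
- r.read_qvel(): joint speeds.
- r.read_tau(): joint torques, N m.
- r.read_tool_pos(): TCP position.
- r.read_eef_rot(): TCP orientation.
- r.read_force(): force on the tool from outside, world axes, zero at the start.
- r.read_wrist_torque(): the same for the moment, N m.
- r.read_gripper_width(): finger opening in m.
- r.read_finger_force(): force on a finger pad.
Only numpy, scipy, OpenCV 4.12 (cv2) and the standard library are available. Lean on these libraries where they do the work, as an engineer would, in place of code of your own. Each camera call takes 0.05 s, during which the arm holds its last target. There are 200 camera calls.

## Working session

There is one attempt and no reset: what is moved stays moved. The work goes in short steps, each a Python script; the robot and the scene stay as the last script left them, time stands still between calls to the robot, and variables do not carry over. Pictures are saved under pics/ and viewed, at most 10 in all, crops included, and the job is handed in when it is done.

```bash
mkdir -p pics; ls
python3 - <<'E'
from cell import r
import cv2,numpy as np
for n in("side","top"):
    im=r.get_image(n); cv2.imwrite(f"pics/{n}0.png",im[:,:,::-1]); c=r.get_calibration(n)
    print(n,[round(float(c[k]),1) for k in("fx","fy","cx","cy")]); print(np.round(c["pose"],3))
c=r.get_calibration("wrist");print(np.round(c["pose"],3),c["fx"]);print(r.read_time_s(),np.round(r.read_eef_rot(),3))
E
```

```text
pics
side [377.1, 377.1, 318.5, 199.0]
[[ 0.949 -0.137  0.285  0.179]
 [-0.316 -0.463  0.828 -0.869]
 [ 0.018 -0.876 -0.483  0.727]
 [ 0.     0.     0.     1.   ]]
top [377.0, 377.0, 317.8, 202.6]
[[-0.027 -0.982  0.187  0.31 ]
 [-1.     0.026 -0.011  0.158]
 [ 0.006 -0.187 -0.982  1.293]
 [ 0.     0.     0.     1.   ]]
[[ 0.289  0.92   0.264  0.128]
 [ 0.957 -0.278 -0.082  0.666]
 [-0.002  0.276 -0.961  0.373]
 [ 0.     0.     0.     1.   ]] 290.5419326007562
0.1 [[-0.957  0.289 -0.001]
 [ 0.289  0.957 -0.002]
 [ 0.    -0.002 -1.   ]]
```

View pics/top0.png

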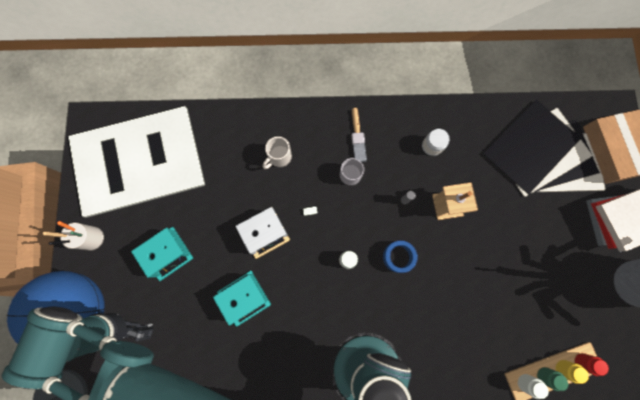

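View pics/side0.png

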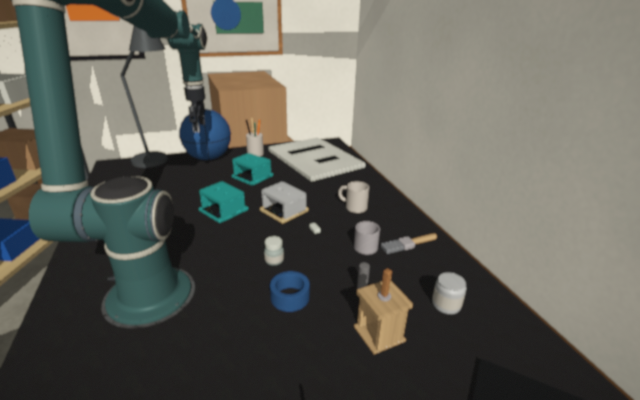

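The top view shows the aluminium bridge at about (262,230), the open tin at (352,170) and the stand at (457,200). The side view shows the tin at (367,237) and the stylus handle at (387,283). I'll enlarge crops and cast rays for coarse positions.

```bash
cat > h.py <<'E'
import numpy as np,cv2
from cell import r
def ray(c,u,v):
    d=np.array([(u-c["cx"])/c["fx"],(v-c["cy"])/c["fy"],1.]);P=np.asarray(c["pose"]);return P[:3,3],P[:3,:3]@d
def plane(c,u,v,z):
    o,d=ray(c,u,v);return o+d*(z-o[2])/d[2]
def proj(c,p):
    P=np.asarray(c["pose"]);q=P[:3,:3].T@(np.asarray(p)-P[:3,3]);return q[0]/q[2]*c["fx"]+c["cx"],q[1]/q[2]*c["fy"]+c["cy"]
def snap(n):
    c=r.get_calibration(n);im=r.get_image(n);return c,im
def down(a):  # tool down, tool y (closing line) at world angle a deg
    a=np.radians(a);y=np.array([np.cos(a),np.sin(a),0]);z=np.array([0,0,-1.]);return np.c_[np.cross(y,z),y,z]
E
python3 - <<'E'
from h import *
c=r.get_calibration("top")
for n,u,v,z in(("bridge c",261,230,.08),("tin rim",352,170,.075),("stand top",455,201,.12),("handle",465,197,.19)):print(n,plane(c,u,v,z).round(3))
cs=r.get_calibration("side")
for n,u,v,z in(("handle top",387,272,.19),("tin rim",367,231,.075)):print(n,plane(cs,u,v,z).round(3))
im=cv2.imread("pics/top0.png");s=cv2.imread("pics/side0.png")
f=lambda i,x,y:cv2.resize(i[y-25:y+25,x-33:x+33],(396,300),interpolation=cv2.INTER_CUBIC)
cv2.imwrite("pics/m.png",np.vstack([np.hstack([f(im,262,230),f(im,455,200)]),np.hstack([f(im,352,170),f(s,387,300)])]))
E
```

```text
bridge c [0.455 0.33  0.08 ]
tin rim [0.65  0.027 0.075]
stand top [ 0.527 -0.291  0.12 ]
handle [ 0.525 -0.296  0.19 ]
handle top [ 0.535 -0.306  0.19 ]
tin rim [0.643 0.01  0.075]
```

View pics/m.png

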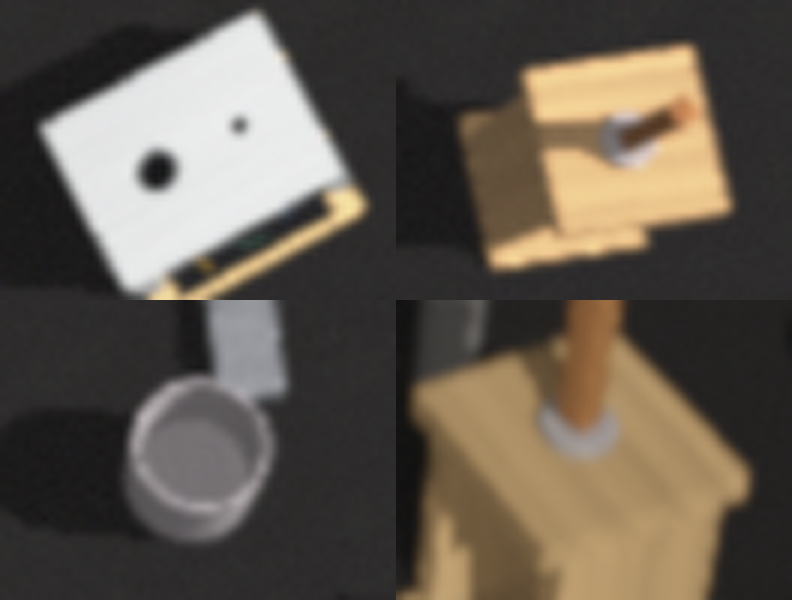

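Coarse positions agree between the two views. Next I take wrist close-ups on the way: guide hole, tin, then stylus.

Run:
```python
from h import *
c=r.get_calibration("top")
g=plane(c,255.2,233.3,.08);g2=plane(c,268.8,225.8,.08);t=plane(c,352.8,168.8,.075);s=plane(c,460.8,198,.125)
print(g,g2,"holes dist",np.linalg.norm(g-g2),t,s)
ims=[]
for n,p,z in(("g",g,.22),("t",t,.22),("s",s,.31)):
    a=np.degrees(np.arctan2(p[1],p[0]))
    r.move_to([p[0],p[1],z],down(a)); r.pause(.2)
    k=r.get_calibration("wrist");im=r.get_image("wrist");np.savez(f"w_{n}.npz",im=im,**k)
    print(n,r.read_time_s(),np.round(r.read_qpos(),1),[round(x) for x in proj(k,p)])
    ims.append(cv2.resize(im[:,:,::-1],(400,250),interpolation=cv2.INTER_AREA))
cv2.imwrite("pics/w.png",np.vstack([np.hstack(ims[:2]),np.hstack([ims[2],ims[2]*0])]))
```

```text
[0.44515199 0.34859099 0.08      ] [0.46831996 0.30474071 0.08      ] holes dist 0.049594373252209764 [0.65363921 0.02382482 0.075     ] [ 0.53502978 -0.30877275  0.125     ]
g 1.8 [ 35.6   3.8 106.3   0.   70.   -2.5] [319, 188]
t 3.4833 [ 0.  13.2 95.4  0.  71.3 -2.2] [319, 187]
s 5.1 [-32.2   6.8  93.5   0.   79.7  -2.3] [319, 180]
```

View pics/w.png

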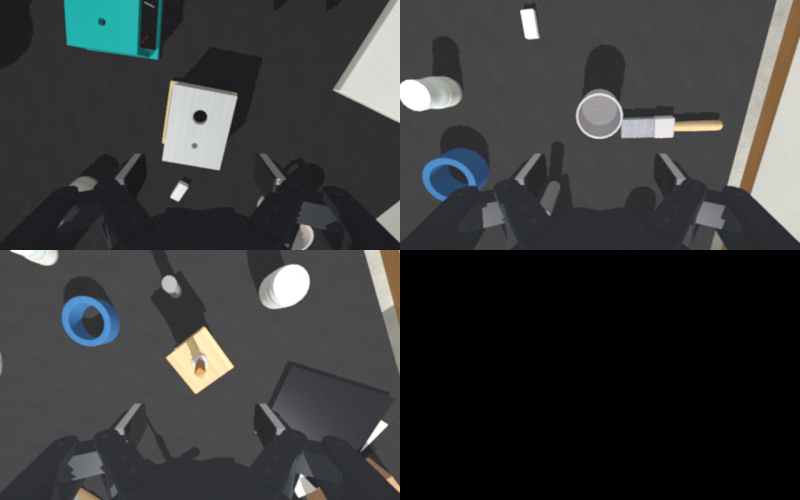

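The wrist views show the guide hole at about (320,187), the tin mouth at (320,185), and the handle at about (320,590) in the montage (full-image (320,185)). Now refined measurements and a crop of the handle to get its yaw.

Run:
```python
from h import *
L=lambda n:(lambda d:(d,d["im"]))(np.load(f"w_{n}.npz"))
k,im=L("g");gray=im.max(2)
m=(gray[165:210,298:342]<90).astype(np.uint8)
n,_,st,ce=cv2.connectedComponentsWithStats(m)
for i in range(1,n):
    if 40<st[i][4]<900:
        q=plane(k,*(ce[i]+[298,165]),.08);print("hole",st[i],q.round(4), "dia mm",2*np.sqrt(st[i][4]/np.pi)*.31/290*1000)
k,im=L("t")
crop=im[140:230,270:370];cv2.imwrite
k2,i2=L("s")
f=lambda i,x,y,w,h,s:cv2.resize(i[y-h:y+h,x-w:x+w,::-1],None,fx=s,fy=s,interpolation=cv2.INTER_CUBIC)
cv2.imwrite("pics/c.png",np.hstack([f(im,320,185,40,50,5),f(i2,320,178,20,25,10)]))
```

```text
hole [ 12  12  21  19 319] [0.4444 0.3503 0.08  ] dia mm 21.543392640480526
```

View pics/c.png

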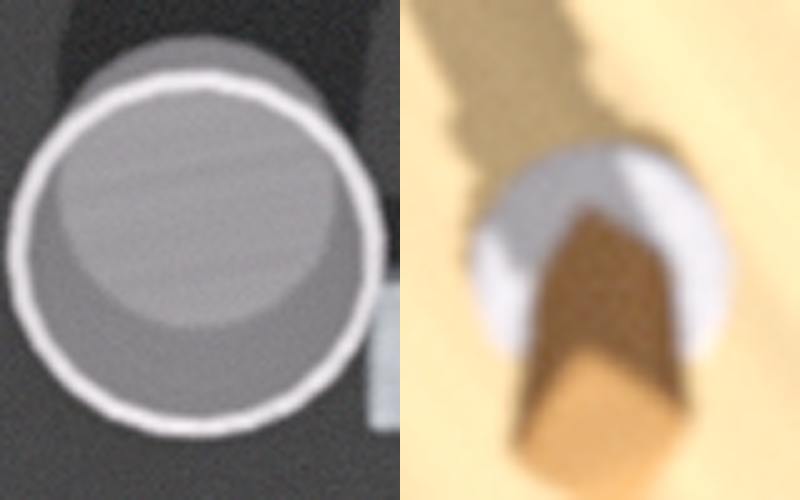

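Run:
```python
from h import *
k=np.load("w_t.npz");print("tin",plane(k,319.2,185.6,.075).round(4), "dia", np.linalg.norm(plane(k,281.3,185.6,.075)-plane(k,357,185.6,.075)))
k=np.load("w_s.npz")
print("collar",plane(k,320.2,178.5,.125).round(4))
l,t,q=[plane(k,u,v,.195) for u,v in((311.5,198),(319.2,187.5),(329,194))]
print("handle",((l+q)/2).round(4),"sides",np.linalg.norm(l-t),np.linalg.norm(q-t),"diag",np.linalg.norm(l-q))
for d in(t-l,q-t,q-l):print(np.degrees(np.arctan2(d[1],d[0])))
```

```text
tin [0.6535 0.0257 0.075 ] dia 0.07716500093031989
collar [ 0.5367 -0.3082  0.125 ]
handle [ 0.5359 -0.3095  0.195 ] sides 0.012232468801703207 0.010891008275206965 diag 0.01654516781922782
24.561694859158482
-64.25655239718785
-16.594890896798344
```

Run:
```python
from h import *
R=down(-64.5);x,y=.5363,-.3090
r.move_to([x,y,.25],R)
print(r.line_to([x,y,.146],velocity=.12,max_force=10),r.read_force())
r.command_gripper(0.0,f_grip=45)
print("w",r.read_gripper_width(),"ff",r.read_finger_force(),"F",np.round(r.read_force(),2),r.read_tool_pos())
print(r.line_to([x,y,.166],velocity=.08,max_force=8),np.round(r.read_force(),2))
print(r.line_to([x,y,.31],velocity=.15,max_force=8),np.round(r.read_force(),2),np.round(r.read_wrist_torque(),3),r.read_gripper_width(),r.read_time_s())
# safe transit then look
r.move_to([.58,-.1,.33],R);r.pause(.4)
k=r.get_calibration("wrist");im=r.get_image("wrist");cs=r.get_calibration("side");s=r.get_image("side")
p=r.read_tool_pos();np.savez("hold.npz",im=im,s=s,p=p,pose=k["pose"],fx=k["fx"],fy=k["fy"],cx=k["cx"],cy=k["cy"])
tip=np.array(p)-[0,0,.136]
print("t",r.read_time_s(),p,"pred tip wrist",proj(k,tip),"side",proj(cs,tip),"collar",proj(cs,tip+[0,0,.11]))
u,v=map(int,proj(cs,tip+[0,0,.07]))
cv2.imwrite("pics/hold.png",np.hstack([im[0:400,200:440,::-1],cv2.resize(s[v-50:v+50,u-40:u+40,::-1],(320,400),interpolation=cv2.INTER_CUBIC)]))
print(u,v)
```

```text
False [ 0.06053931  0.38876893 -0.31726438]
w 0.013468494554505038 ff 46.67890727519989 F [-0.26  0.78  0.63] [ 0.53638845 -0.30908155  0.1461748 ]
False [ 0.39 -0.01 -0.8 ]
False [-0.11 -0.3  -1.07] [-0.029 -0.043  0.039] 0.013623669668416754 8.9083
t 10.275 [ 0.57996168 -0.1004758   0.32997807] pred tip wrist (np.float64(318.6776651319717), np.float64(189.15645415778937)) side (np.float64(366.40269126607626), np.float64(219.73456700739018)) collar (np.float64(369.84906331126535), np.float64(182.8783457768031))
368 196
```

View pics/hold.png

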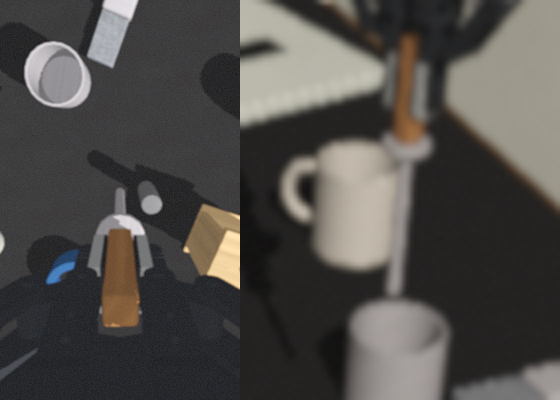

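The wrist picture shows the rod tip at about (320,189). The side picture has it at (367,219), which matches the prediction, so the stylus hangs straight. Next comes the dip, then a hover over the guide hole for a relative look.

Run:
```python
from h import *
R=down(2.2);x,y=.6535,.0257
r.move_to([x,y,.31],R)
print(r.line_to([x,y,.181],velocity=.12,max_force=6),r.read_tool_pos(),r.read_time_s());r.pause(.4)
print(r.line_to([x,y,.31],velocity=.15),r.read_gripper_width(),r.read_time_s())
g=np.array([.4444,.3503]);a=38.
r.move_to([g[0],g[1],.31],down(a))
r.line_to([g[0],g[1],.241],velocity=.1);r.pause(.5)
k=r.get_calibration("wrist");im=r.get_image("wrist");p=r.read_tool_pos()
np.savez("hov.npz",im=im,p=p,**k)
tip=p-np.array([0,0,.136]);print(r.read_time_s(),p,"tip",proj(k,tip),"tip+3cm",proj(k,tip+[0,0,.03]),"hole",proj(k,[*g,.08]),"drop",proj(k,[*p[:2],.08]))
for n in("top","side"):
    c=r.get_calibration(n);i=r.get_image(n);np.savez(f"hov_{n}.npz",im=i,**c);print(n,proj(c,tip),proj(c,tip+[0,0,.08]),proj(c,[*g,.08]))
    if n=="side": cs,s=c,i
u,v=map(int,proj(cs,tip))
cv2.imwrite("pics/hov.png",np.hstack([cv2.resize(im[150:250,270:370,::-1],(400,400),interpolation=cv2.INTER_CUBIC),cv2.resize(s[v-30:v+50,u-40:u+40,::-1],(400,400),interpolation=cv2.INTER_CUBIC)]));print("side crop origin",u-40,v-30)
```

```text
False [0.65436973 0.02569493 0.18228234] 12.4083
False 0.013684573501298659 13.8167
16.6417 [0.44439223 0.35031939 0.24108457] tip (np.float64(319.54692104994143), np.float64(187.7388564649534)) tip+3cm (np.float64(319.53249922635746), np.float64(195.839280962148)) hole (np.float64(319.5515298988887), np.float64(182.13471559530328)) drop (np.float64(319.55693108412737), np.float64(182.11643807480982))
top (np.float64(253.40260234526886), np.float64(232.70314092743257)) (np.float64(249.01340455895792), np.float64(229.75382456300693)) (np.float64(254.66796708392863), np.float64(233.54678132130715))
side (np.float64(279.2234914064329), np.float64(183.51173386604026)) (np.float64(278.5015843585198), np.float64(163.46906698732147)) (np.float64(279.44488780325787), np.float64(189.57025185046925))
side crop origin 239 153
```

View pics/hov.png

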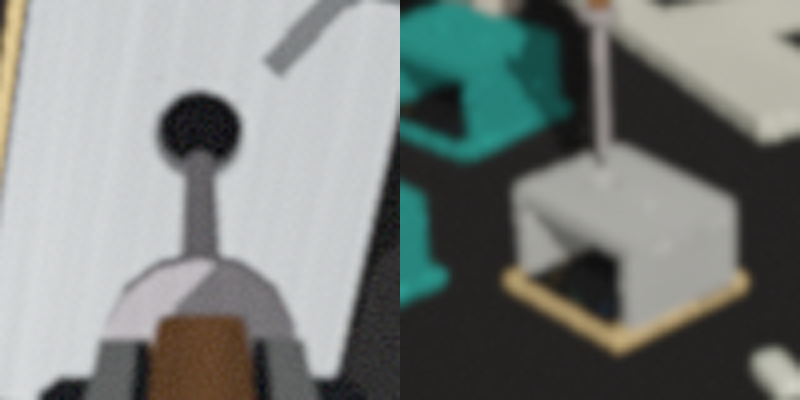

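The rod tip sits at about (320,187.5) and the hole centre at about (320.1,182.9), against a predicted (319.6,182.1). So it is within about 1 mm. I apply that small correction and descend.

Run:
```python
from h import *
k=np.load("hov.npz")
d=plane(k,319.55,182.9,.08)-plane(k,319.55,182.12,.08);print("shift",d.round(4))
p=np.array([.4444,.3503,.241])+d
r.line_to(p,velocity=.03)
hit=r.line_to([p[0],p[1],.158],velocity=.06,max_force=4);r.pause(1.)
print(hit,r.read_tool_pos(),np.round(r.read_force(),2),np.round(r.read_qvel(),3),r.read_time_s())
k=r.get_calibration("wrist");im=r.get_image("wrist");s=r.get_image("side");cs=r.get_calibration("side")
q=r.read_tool_pos();u,v=map(int,proj(cs,[q[0],q[1],.08]))
print(proj(k,[q[0],q[1],.08]))
cv2.imwrite("pics/fin.png",np.hstack([cv2.resize(im[130:230,270:370,::-1],(400,400),interpolation=cv2.INTER_CUBIC),cv2.resize(s[v-25:v+25,u-25:u+25,::-1],(400,400),interpolation=cv2.INTER_CUBIC)]))
```

```text
shift [ 0.0005 -0.0007  0.    ]
False [0.4448992  0.34962176 0.15798282] [ 0.03  0.19 -0.73] [ 0.026 -0.059 -0.057 -0.11   0.126 -0.078] 19.525
(np.float64(319.5975308092579), np.float64(205.24019722256503))
```

View pics/fin.png

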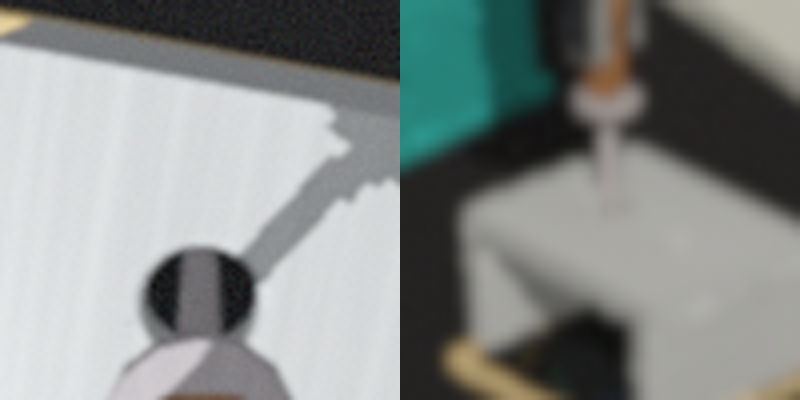

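The rod (crop x of about 200) is centred in the hole (crop x 142 to 257). In depth, the hole centre at row 205.4 matches the axis at 205.2. There was no contact force, so I'm handing in.

```bash
python3 -c "
from cell import r
print(r.sign_off())"
```

```text
the job is handed in; nothing more can be done
None
```

I dipped the stylus about 3 cm into the tin and handed the job in with the rod held upright, centred in the 24 mm guide hole to within about 1 mm, its tip about 1 cm above the card; no contact was sensed, and it took about 20 s.

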